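Hold the recessed learn button of a lift door drive

TASK

Make the door drive ready for its learn run: first turn the closing-force knob on its cover fully anticlockwise (seen from above) to its end stop, then take the plain slim stylus out of the tool block, put its tip down the round hole in the cover and gently hold the recessed learn button fully down with it. Finish like that, with the stylus still in the gripper and the button still held down; the knob must stay at its stop and everything else where it is.

Things in the scene. Friction and masses are not known exactly. Their poses are not given: they have to be found in the camera images.
- door_unit: Lift door drive: grey steel box 150 (x) x 200 (y) mm on a galvanised plate 190 x 250 x 8 mm, fixed to the counter. Origin: centre of the plate's underside, on the counter; z up. Its flat cover lies at z = 84 mm. Fins reach y = +-112 mm, terminal blocks x = 89 mm. On the cover: the knob's axis at (0, -45) mm, the hole at (0, 52) mm; nothing else there stands above 2 mm.
- aperture (a point): Centre of the mouth of the round hole in the door drive's cover, 86 mm above the counter. The hole is a black plastic guide sleeve, 16 mm inside diameter, 22 mm outside, whose rim stands 2 mm proud of the cover; it runs straight down 27 mm. The button lies at its bottom; z axis up.
- button_top (a point): Centre of the top face of the recessed learn button, a grey round cap 14 mm in diameter on the hole's axis, at rest 24 mm below the hole's mouth (62 mm above the counter). It moves down with the button.
- learn_button (a joint): Travel of the learn button in m: 0 at rest, 0.005 fully down (a firm stop). Spring: about 1.5 N to start it, about 5 N fully down; it comes back up when let go.
- force_knob (a joint): Angle of the closing-force knob in rad: 0 at the fully anticlockwise end stop (seen from above), growing clockwise to 4.71 at the other stop. It starts between 0.5 and 1.5. Friction about 0.04 N m; it stays where it is left.
- knob_grip (a point): On the knob's vertical axis, 24 mm above the cover; the frame turns with the knob, z up. Black disc 44 mm wide, 7 mm high, with an upright grip bar 42 mm long (x), 11 mm thick (y), from 7 to 31 mm above the cover; a white line marks its pointer end, +x. At the anticlockwise stop it points 135 degrees anticlockwise (from above) from the door drive's +x, at the first long dial mark.
- tool_block: Brown wooden block 70 (x) x 215 (y) x 65 (z) mm with three upright holes of 9 mm diameter, 62 mm deep, in a row along y at y = -75, 0 and +75 mm, each holding one hand tool by its shank. Fixed to the counter. Origin: centre of its underside; z up.
- stylus: Stylus, upright in one of the block's three holes: steel rod 6 mm in diameter, 58 mm long, round-ended, under a plain slim aluminium handle, round, 16 mm in diameter, 72 mm long, flat on top. Origin: the rod's tip (lower end); z up along it, handle from z = 58 to 130 mm. The handle's foot rests on the block: tip 7 mm, top 137 mm above the counter. 40 to 85 g.
- screwdriver: Bystander in another hole of the block: screwdriver with a thick black handle 28 mm in diameter, top 137 mm above the counter. Origin: its lower end.
- t_key: Bystander in another hole of the block: dark steel T-handled key, crossbar 80 mm long and 11 mm thick, lying roughly across the row of holes (along its own x axis), top 134 mm above the counter. Origin: its lower end.
- pivot_sleeve: Bystander: upright bronze flanged sleeve, 44 mm in diameter, 36 mm high, in front of the door drive. Origin: centre of its underside.
- door_stop: Bystander: red rubber door stop, 42 mm in diameter, 29 mm high. Origin: centre of its underside.
- bolt_catch: Bystander: galvanised bolt catch, plate 45 x 70 mm with a bridge, 32 mm high. Origin: centre of its underside.
- contact_carrier: Bystander: black plastic contact carrier with copper contacts, 26 x 66 x 28 mm, in front of the tool block. Origin: centre of its underside.
- latch_arm: Bystander: grey flat latch arm with a hooked nose, about 130 mm long, 13 mm high, lying behind the other things. Origin: about the middle of its underside.

How it is judged (in metres and radians):
On the way, in this order (a step that is already met when the one before it is completed fails the run):
1. the closing-force knob is at its anticlockwise end stop (value of joint force_knob below 0.06 rad), for 0.3 s.
2. the learn button is held down with the stylus, the knob still at its stop (value of joint force_knob below 0.08 rad and value of joint learn_button above 0.0035 m and distance between stylus and button_top below 0.009 m and contact force between the fingers and stylus above 2 N), for 0.5 s.
At the end, for the whole second after the job is handed in: Knob within 0.08 rad of its anticlockwise stop; learn button more than 3.5 of its 5 mm down; stylus tip within 9 mm of the centre of the button's top, stylus gripped by the fingers (over 2 N). All through the last second (all of step 2); the arm keeps its last pose, push and grip.
It fails at once if the learn button is pressed while the knob is not yet at its stop (value of joint learn_button above 0.0035 m and value of joint force_knob above 0.15 rad).
It fails at once if the stylus is forced against the door drive with more than 35 N (contact force between stylus and door_unit above 35 N).
It fails at once if a bystander is moved by more than 20 mm (distance of any of screwdriver, t_key, pivot_sleeve, door_stop, bolt_catch, contact_carrier, latch_arm from where it was at the start of the episode above 0.02 m).
It also fails if it takes over 51 s, if anything falls off the work surface, if the arm or the gripper's body presses on something with over 40 N, if the wrist force passes 120 N, or if a joint passes its speed limit or range.

ROBOT

A 6-joint arm with a two-finger parallel gripper is mounted at the origin on the work surface. World frame = base frame: x ahead of the robot, y to its left, z up, the work surface at z = 0. Lengths are in m, angles in degrees, forces in N, time in s.
With the tool pointing down it reaches from about 0.35 to 0.775 m from the base axis. Payload 5.5 kg.
Tool frame: the origin (TCP) lies midway between the tips of the shut fingers; the grasp point (between the pads) lies 19 mm behind it (manip.grasp_offset is the distance from the TCP to the grasp point, in m); z points along the fingers, x is the direction in which the jaws open and shut, and the axes are right-handed (so a half turn about z gives the same grasp; the last joint's range is limited). The gripper opens to 85 mm and grips with 20 to 120 N. Pads are 22 mm wide; open, the fingers measure 114 mm over their backs; the gripper's body (76 mm by 85 mm) begins 54 mm behind the grasp point. The pads swing forward as they close: fully open they stand 13 mm farther back than shut.
Start: joints at [-82.483, 17.945, 2.641, 74.691, 0, 82.002], TCP at [0.154, -0.554, 0.231] pointing down, gripper open.
Joint ranges: [-158.12, 158.12], [-49.38, 96.58], [-58.88, 72.47], [-126.05, 133.96], [-84.25, 85.87], [-180, 180]. Speed limits (degrees/s): [147.25, 147.25, 180, 180, 180, 180].

INTERFACE

Orientations are given as [roll, pitch, yaw] about the fixed x, y, z axes, in that order (R = Rz(yaw) Ry(pitch) Rx(roll)).
In Python, from rig import manip gives the robot as it stands. The module is installed in compiled form; this text tells all that it offers.
- The arm moves only by the tool arm_command, never from a script. Its argument "steps" is a list that holds one entry, the list of rows, each a list of 7 numbers: the closure, from 0 (fully open) to 1 (shut), then the shift along the tool's x, y, z in units of 50 mm (1.0 is 50 mm), then the turn, a rotation vector about the tool's x, y, z in degrees. In form: [[[gripper, dx, dy, dz, ax, ay, az], ...]]. A call has 1 to 20 rows; each row shifts and turns the commanded pose from where the row before left it, along the tool's axes as they then stand; what a row does not reach is not made up. A row lasts 1/10 s, in which the tool goes at most 50 mm and 8.59 degrees, less where a joint would pass 70% of its speed; a pose out of reach is approached as far as the arm can. A call is refused whole if a number of a shift passes 1 or a number of a turn 8.59, either way. A call with a gripper value outside its range is refused whole. The fingers move at their own pace and stop on an object; the grip force is fixed at half the most. Time passes only in rows, so rows that do not move let the fingers close. It gives the time, the measured TCP pose, the force and the opening at its end, in the units of the state.
- manip.get_state(): the state, without advancing time (a new reading comes with each control period).
- manip.capture(name): name is "scene" or "top" or "wrist"; returns a dict with "image" (420x560x3 uint8, blue, green, red), "z_map" (420x560 float32, m along the optical axis (not along the pixel's ray), 0 where there is no reading), "vfov" (degrees; the focal length in pixels is half the picture's height over the tangent of half this angle, whatever the lens; pixels are square), "cx", "cy" (the principal point, pixels), "rvec" (rotation vector, rad) and "tvec" (3), from world to camera coordinates, as OpenCV has them. Camera axes: x right, y down, z forward; pixel columns grow to the right and rows downward; lengths in m; the calibration is good to about 2 mm. A picture is of the moment at which its call begins.
- manip.sign_off(): hands the job in, once; it reports no verdict.
The state is a dict: "time": time; "joint_positions": joint angles; "joint_vel": joint speeds; "joint_efforts": joint torques, N m; "tcp_pos": TCP position; "ee_rot": TCP orientation; "ft_force": force on the tool from outside, world axes, zero at the start; "wrist_torque": the same for the moment, N m; "finger_gap": finger opening in m.
Only numpy, scipy, OpenCV 4.12 (cv2) and the standard library are available. Lean on these libraries where they do the work, as an engineer would, in place of code of your own. Each camera call takes 0.05 s, during which the arm holds its last target.

## Working session

There is one attempt and no reset: what is moved stays moved. The work goes in short steps, Python scripts to look and compute and a tool call to move; the robot and the scene stay as the last step left them, time stands still between calls to the robot, and variables do not carry over. Pictures are saved under pics/ and viewed, and the job is handed in when it is done.

Besides the shell and the picture viewer there is one more tool, called after "Call:" by a JSON object that holds its "name" and its "arguments", one argument or row to a line. arm_command: Moves the arm, as the interface text tells. Its arguments: {"type":"object","properties":{"steps":{"type":"array","items":{"type":"array","items":{"type":"array","items":{"type":"number"}}}}},"required":["steps"]}

```bash
mkdir -p pics; cat > h.py <<'E'
import numpy as np, cv2
from rig import manip
def cap(n,fn=None):
    c=manip.capture(n)
    if fn: cv2.imwrite('pics/'+fn,c['image'])
    R,_=cv2.Rodrigues(np.array(c['rvec'],float)); c['R']=R; c['t']=np.array(c['tvec'],float).reshape(3)
    c['f']=c['image'].shape[0]/2/np.tan(np.radians(c['vfov'])/2)
    return c
def ray(c,u,v):
    d=c['R'].T@np.array([(u-c['cx'])/c['f'],(v-c['cy'])/c['f'],1.]); o=-c['R'].T@c['t']; return o,d
def onz(c,u,v,z):
    o,d=ray(c,u,v); return o+d*(z-o[2])/d[2]
def proj(c,p):
    q=c['R']@np.array(p)+c['t']; return c['f']*q[:2]/q[2]+np.array([c['cx'],c['cy']])
def world(c):
    z=c['z_map']; h,w=z.shape; u,v=np.meshgrid(np.arange(w),np.arange(h))
    P=np.stack([(u-c['cx'])/c['f']*z,(v-c['cy'])/c['f']*z,z],-1); return (P-c['t'])@c['R']
E
python3 - <<'E'
from h import *
import pickle
for n in ['scene','top','wrist']:
    c=cap(n,n+'0.png'); pickle.dump(c,open(n+'0.pkl','wb')); print(n,c['vfov'],c['cx'],c['cy'],-c['R'].T@c['t'],c['R'][2])
s=manip.get_state(); print(s); print(manip.grasp_offset)
E
```

```text
scene 46.89878739648666 274.70964653899694 209.71738587957745 [1.22859618 0.44056981 1.16460612] [-0.48889556 -0.34199022 -0.80251095]
top 43.219545280701425 273.97532623700187 209.15442657735358 [ 0.44248034 -0.02213311  1.90875835] [ 0.06654325  0.00926705 -0.99774051]
wrist 58.411536088312744 280.4237002082694 207.77075793548332 [ 0.22643595 -0.53198581  0.37360565] [-0.28260131 -0.07671623 -0.9561648 ]
{'time': 0.15, 'joint_positions': array([-8.24842426e+01,  1.79791564e+01,  2.59293079e+00,  7.46901148e+01,
        2.69157170e-03,  8.20023362e+01]), 'joint_vel': array([ 0.05146948, -0.10308068,  0.157954  ,  0.1053942 ,  0.04532271,
       -0.21988129]), 'joint_efforts': array([ 2.12977371e-03, -4.81066203e+01,  2.98815250e+01,  1.39214611e-02,
       -7.93264940e-05,  1.12917598e-05]), 'tcp_pos': array([ 0.1537557 , -0.55367972,  0.23063839]), 'ee_rot': array([-1.79986713e+02,  7.52234103e-02, -7.44865719e+01]), 'ft_force': array([-0.28432814, -0.07751916, -0.43706913]), 'wrist_torque': array([-0.05108772,  0.06859751, -0.00105827]), 'finger_gap': 0.08541038127601516}
0.0187
```

View pics/scene0.png

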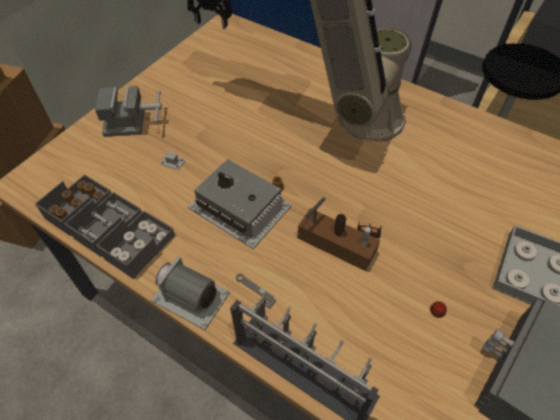

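View pics/top0.png

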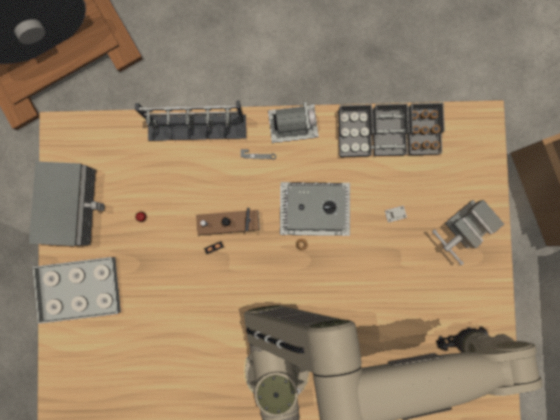

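View pics/wrist0.png

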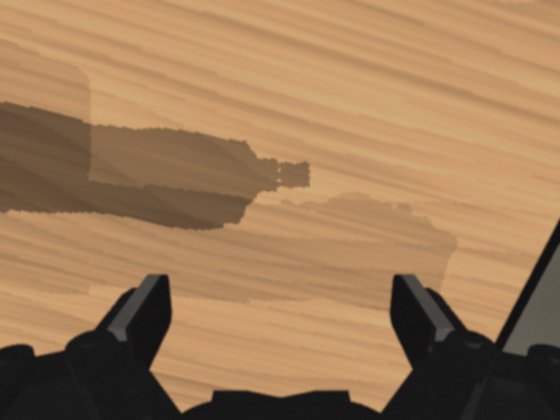

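```bash
python3 - <<'E'
from h import *
import pickle
c=pickle.load(open('top0.pkl','rb')); im=c['image']
a=cv2.resize(im[170:260,180:360],None,fx=4.4,fy=4.4,interpolation=cv2.INTER_CUBIC); cv2.imwrite('pics/topz.png',a)
s=pickle.load(open('scene0.pkl','rb')); b=cv2.resize(s['image'][150:280,180:400],None,fx=3.6,fy=3.6,interpolation=cv2.INTER_CUBIC); cv2.imwrite('pics/scz.png',b)
for u,v,z in [(330,207.5,.1),(301.5,207,.086),(247,220,.13),(226,222,.13),(205,222,.13)]:print(onz(c,u,v,z))
# cover rect via depth
W=world(c); m=(np.abs(W[...,2]-.084)<.006)&(c['z_map']>0); m[:, :270]=0; m[:,360:]=0; m[:170]=0;m[250:]=0
r=cv2.minAreaRect(np.argwhere(m)[:,::-1].astype(np.float32)); print(r, [onz(c,*p,.084) for p in cv2.boxPoints(r)])
m=(np.abs(W[...,2]-.065)<.006)&(c['z_map']>0); m[:, :180]=0; m[:,275:]=0; m[:190]=0;m[250:]=0
r=cv2.minAreaRect(np.argwhere(m)[:,::-1].astype(np.float32)); print(r, [onz(c,*p,.065) for p in cv2.boxPoints(r)])
E
```

```text
[ 0.56431136 -0.19682376  0.1       ]
[ 0.56927166 -0.10017565  0.086     ]
[0.52671336 0.08583625 0.13      ]
[0.52161914 0.15656586 0.13      ]
[0.52324946 0.22722661 0.13      ]
((316.5, 207.5), (43.0, 61.0), 90.0) [array([ 0.64345879, -0.04858477,  0.084     ]), array([ 0.63844345, -0.25922464,  0.084     ]), array([ 0.49000052, -0.25451223,  0.084     ]), array([ 0.49480463, -0.04499895,  0.084     ])]
((226.50221252441406, 222.02687072753906), (20.177026748657227, 61.770259857177734), 85.36454010009766) [array([0.55331095, 0.27124352, 0.065     ]), array([0.56575059, 0.05603957, 0.065     ]), array([0.49553507, 0.05179897, 0.065     ]), array([0.48308296, 0.26645137, 0.065     ])]
```

View pics/topz.png

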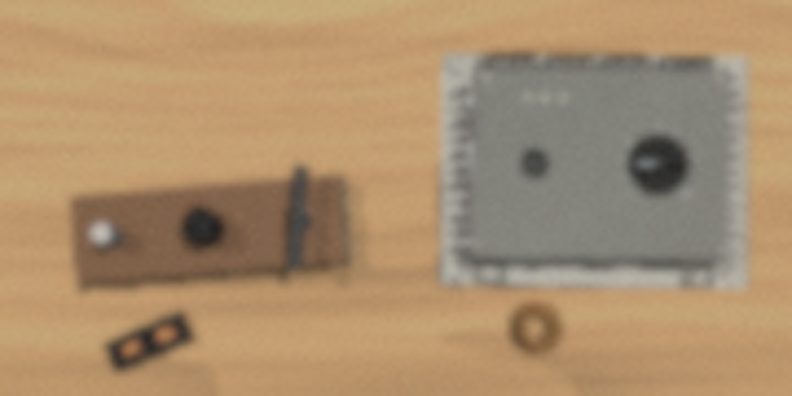

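View pics/scz.png

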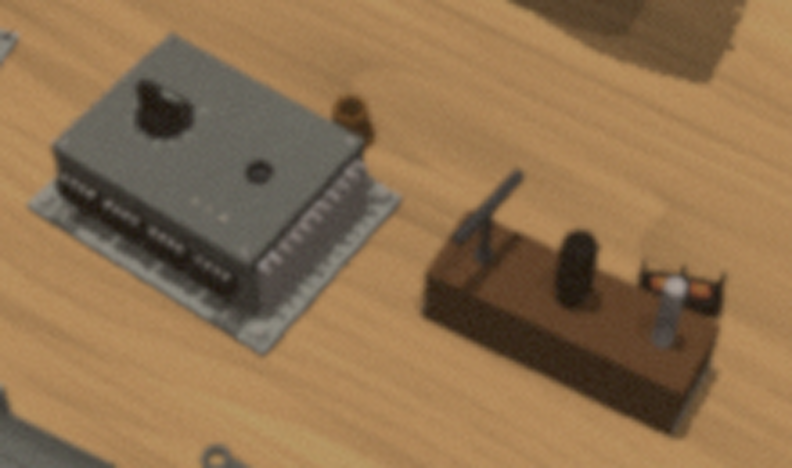

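Call:
{"name": "arm_command", "arguments": {
  "steps": [
    [[0,0,0,-0.1,0,0,-8.28],[0,0,0,-0.1,0,0,-8.28],[0,0,0,-0.1,0,0,-8.28],[0,0,0,-0.1,0,0,-8.28],[0,0,0,-0.1,0,0,-8.28],[0,0,0,-0.1,0,0,-8.28],[0,0,0,-0.1,0,0,-8.28],[0,0,0,-0.1,0,0,-8.28],[0,0,0,-0.1,0,0,-8.28]]
  ]
}}

```text
time: 1.05
tcp_pos: [0.1538, -0.5539, 0.2761]
ee_rot: [-180.0, 0.0, 0.4]
ft_force: [-0.7, -0.2, -0.0]
finger_gap: 0.0856
```

Call:
{"name": "arm_command", "arguments": {
  "steps": [
    [[0,0.547,-0.476,0,0,0,0],[0,0.547,-0.476,0,0,0,0],[0,0.547,-0.476,0,0,0,0],[0,0.547,-0.476,0,0,0,0],[0,0.547,-0.476,0,0,0,0],[0,0.547,-0.476,0,0,0,0],[0,0.547,-0.476,0,0,0,0],[0,0.547,-0.476,0,0,0,0],[0,0.547,-0.476,0,0,0,0],[0,0.547,-0.476,0,0,0,0],[0,0.547,-0.476,0,0,0,0],[0,0.547,-0.476,0,0,0,0],[0,0.547,-0.476,0,0,0,0],[0,0.547,-0.476,0,0,0,0],[0,0.547,-0.476,0,0,0,0],[0,0,0,0,0,0,0],[0,0,0,0,0,0,0]]
  ]
}}

```text
time: 2.75
tcp_pos: [0.5639, -0.1961, 0.2756]
ee_rot: [-180.0, 0.1, 0.1]
ft_force: [0.1, 0.0, 0.1]
finger_gap: 0.0853
```

```bash
python3 - <<'E'
from h import *
import pickle
c=cap('wrist','w1.png'); pickle.dump(c,open('w1.pkl','wb'))
s=manip.get_state(); print(s['time'],s['tcp_pos'],s['ee_rot'],s['joint_positions'],s['ft_force'])
E
```

```text
2.8 [ 0.56344608 -0.19679162  0.27583638] [-1.79997433e+02  6.76792178e-02  6.22572692e-02] [-2.69413327e+01  2.01587907e+01  1.19551580e+01  8.18578334e+01
 -2.84424737e-02  6.29964268e+01] [-0.51906806 -0.06653454  0.96004989]
```

View pics/w1.png

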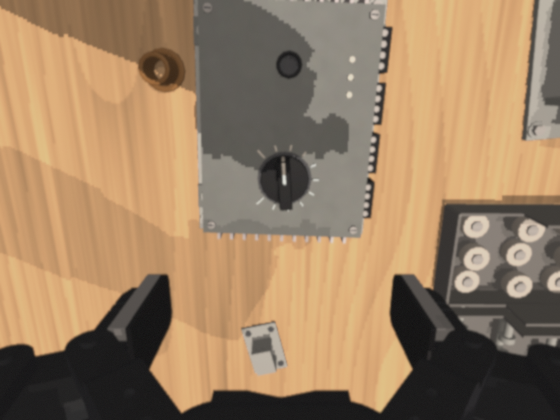

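```bash
python3 - <<'E'
from h import *
import pickle
c=pickle.load(open('w1.pkl','rb')); im=c['image']; g=cv2.cvtColor(im,cv2.COLOR_BGR2GRAY)
cv2.imwrite('pics/w1z.png',cv2.resize(im[20:240,190:400],None,fx=2.7,fy=2.7,interpolation=cv2.INTER_CUBIC))
W=world(c)
for nm,x0,x1,y0,y1 in [('knob',250,320,145,220),('hole',270,310,45,85)]:
    sub=(g[y0:y1,x0:x1]<45).astype(np.uint8)
    n,l,st,ce=cv2.connectedComponentsWithStats(sub)
    i=1+np.argmax(st[1:,4]); print(nm,st[i]+np.array([x0,y0,0,0,0]),ce[i]+[x0,y0])
    cs,_=cv2.findContours((l==i).astype(np.uint8),cv2.RETR_EXTERNAL,cv2.CHAIN_APPROX_NONE)
    print(cv2.minEnclosingCircle(cs[0]), cv2.fitEllipse(cs[0]))
# bar from depth
Z=W[...,2]; m=(Z>.103)&(Z<.13); m[:140]=0;m[220:]=0;m[:,:250]=0;m[:,320:]=0
P=W[m]; print(m.sum(),P.mean(0),P[:,:2].min(0),P[:,:2].max(0)); r=cv2.minAreaRect(P[:,:2].astype(np.float32)); print(r)
u,s,vt=np.linalg.svd(P[:,:2]-P[:,:2].mean(0)); print('bar ang',np.degrees(np.arctan2(vt[0,1],vt[0,0])))
m=(abs(Z-.084)<.005); m[240:]=0
P=W[m];r=cv2.minAreaRect(P[:,:2].astype(np.float32)); print('cover',r,P[:,2].mean())
for p in [(284,179,.091),(289,65,.086),(284,179,.115)]: print(onz(c,*p))
for p in [(206,8),(376,15),(210,226),(353,231)]: print('screw',onz(c,*p,.085))
E
```

```text
knob [262 156  19  47 344] [274.40988372 172.27325581]
((28.0, 34.0), 23.086891174316406) ((20.861976623535156, 38.35498809814453), (18.42344093322754, 58.946739196777344), 4.135761260986328)
hole [277  52  24  26 221] [288.92307692  63.3800905 ]
((18.662338256835938, 19.389610290527344), 12.719584465026855) ((18.637449264526367, 19.326322555541992), (23.252161026000977, 25.008760452270508), 7.0580949783325195)
671 [ 0.56753727 -0.1919864   0.11499675] [ 0.5614753  -0.21380247] [ 0.57426731 -0.17205529]
((0.5675897002220154, -0.1929696798324585), (0.010995478369295597, 0.04199365898966789), 3.614596128463745)
bar ang -86.18164848862213
cover ((0.569290816783905, -0.14889314770698547), (0.20054832100868225, 0.1505618542432785), 87.96309661865234) 0.08443997547075711
[ 0.56756822 -0.19315491  0.091     ]
[ 0.57128507 -0.09760678  0.086     ]
[ 0.56732514 -0.18774466  0.115     ]
screw [ 0.50462906 -0.05503692  0.085     ]
screw [ 0.64080572 -0.05979395  0.085     ]
screw [ 0.49804393 -0.23998102  0.085     ]
screw [ 0.63324289 -0.2447107   0.085     ]
```

View pics/w1z.png

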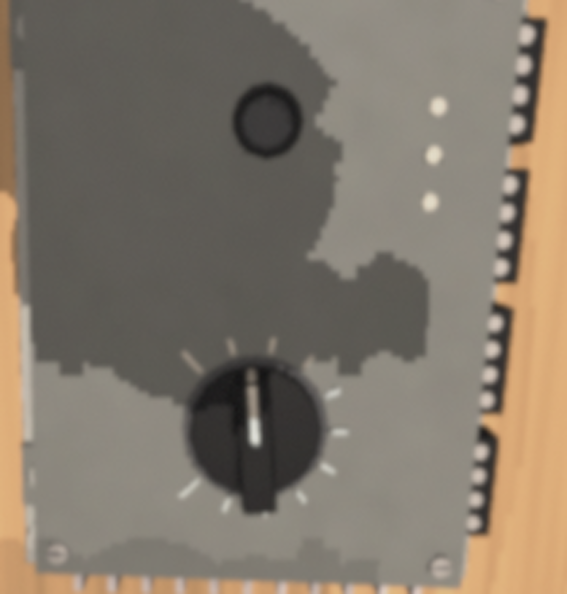

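Call:
{"name": "arm_command", "arguments": {
  "steps": [
    [[0,0.084,-0.064,0,0,0,-3.5],[0,0,0,0.6,0,0,0],[0,0,0,0.6,0,0,0],[0,0,0,0.6,0,0,0],[0,0,0,0.6,0,0,0],[0,0,0,0.6,0,0,0],[0,0,0,0.2,0,0,0],[0,0,0,0.2,0,0,0],[0,0,0,0.1,0,0,0],[0,0,0,0.1,0,0,0],[0,0,0,0,0,0,0],[0,0,0,0,0,0,0]]
  ]
}}

```text
time: 4.0
tcp_pos: [0.5685, -0.1938, 0.0971]
ee_rot: [180.0, -0.1, 3.5]
ft_force: [0.0, -0.4, 0.2]
finger_gap: 0.0853
```

Call:
{"name": "arm_command", "arguments": {
  "steps": [
    [[0.3,-0.01,0,0.05,0,0,0],[0.6,0,0,0,0,0,0],[1,0,0,0,0,0,0],[1,0,0,0,0,0,0],[1,0,0,0,0,0,0],[1,0,0,0,0,0,0],[1,0,0,0,0,0,0],[1,0,0,0,0,0,0],[1,0,0,0,0,0,0],[1,0,0,0,0,0,0]]
  ]
}}

```text
time: 5.0
tcp_pos: [0.567, -0.1937, 0.0941]
ee_rot: [180.0, 0.1, 3.5]
ft_force: [-4.3, 1.3, 6.1]
finger_gap: 0.0097
```

Call:
{"name": "arm_command", "arguments": {
  "steps": [
    [[1,0,0,0,0,0,-3],[1,0,0,0,0,0,-3],[1,0,0,0,0,0,-3],[1,0,0,0,0,0,-3],[1,0,0,0,0,0,-3],[1,0,0,0,0,0,-3],[1,0,0,0,0,0,-3],[1,0,0,0,0,0,-3],[1,0,0,0,0,0,-3],[1,0,0,0,0,0,-3],[1,0,0,0,0,0,-3],[1,0,0,0,0,0,-3],[1,0,0,0,0,0,0]]
  ]
}}

```text
time: 6.3
tcp_pos: [0.5658, -0.1941, 0.0941]
ee_rot: [-179.9, 0.2, 39.6]
ft_force: [-7.8, -0.4, 7.8]
finger_gap: 0.0097
```

```bash
python3 - <<'E'
from h import *
s=manip.get_state(); print(s['time'],s['tcp_pos'],s['ee_rot'],s['ft_force'],s['wrist_torque'],s['finger_gap'])
E
```

```text
6.3 [ 0.56575732 -0.19411637  0.09406015] [-1.79933300e+02  1.78356980e-01  3.95521055e+01] [-7.80241404 -0.40563852  7.83059012] [-0.25013796  1.6002149   0.09020217] 0.009709932081161735
```

Call:
{"name": "arm_command", "arguments": {
  "steps": [
    [[1,0,0,0,0,0,-2],[1,0,0,0,0,0,-2],[1,0,0,0,0,0,0],[1,0,0,0,0,0,0]]
  ]
}}

```text
time: 6.7
tcp_pos: [0.5657, -0.1942, 0.0941]
ee_rot: [-179.9, 0.2, 43.5]
ft_force: [-8.6, -1.6, 7.1]
finger_gap: 0.0099
```

```bash
python3 - <<'E'
from h import *
s=manip.get_state(); print(s['time'],s['tcp_pos'],s['ee_rot'],s['ft_force'],s['wrist_torque'],s['finger_gap'])
E
```

```text
6.7 [ 0.56569449 -0.19417273  0.09406635] [-1.79918737e+02  1.79317154e-01  4.34623001e+01] [-8.64054382 -1.60874574  7.07114741] [-0.27063505  1.60231944 -0.16632853] 0.009934432717509283
```

Call:
{"name": "arm_command", "arguments": {
  "steps": [
    [[1,0,0,0,0,0,-2],[1,0,0,0,0,0,0],[1,0,0,0,0,0,0]]
  ]
}}

```text
time: 7.0
tcp_pos: [0.5656, -0.1942, 0.094]
ee_rot: [-179.9, 0.2, 45.4]
ft_force: [-8.3, -0.5, 7.8]
finger_gap: 0.0098
```

```bash
python3 - <<'E'
from h import *
s=manip.get_state(); print(s['time'],s['tcp_pos'],s['ee_rot'],s['ft_force'],s['wrist_torque'],s['finger_gap'])
c=cap('wrist','w2.png')
E
```

```text
7.0 [ 0.565605   -0.19420904  0.09402696] [-1.79900332e+02  1.70451550e-01  4.53643787e+01] [-8.26681163 -0.48036333  7.7699655 ] [-0.18053271  1.64930653 -0.87876682] 0.009828069991177052
```

View pics/w2.png

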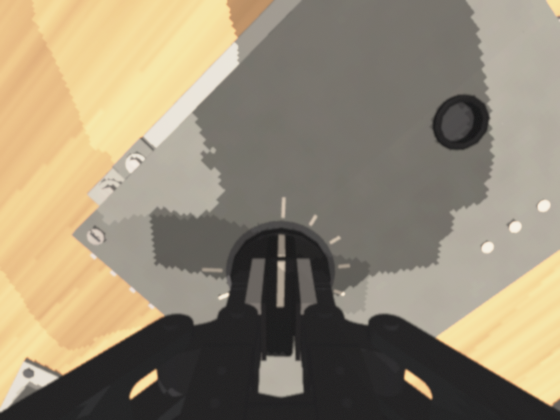

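Call:
{"name": "arm_command", "arguments": {
  "steps": [
    [[0.6,0,0,0,0,0,0],[0.3,0,0,0,0,0,0],[0,0,0,0,0,0,0],[0,0,0,0,0,0,0],[0,0,0,0,0,0,0],[0,0,0,-0.5,0,0,0],[0,0,0,-0.8,0,0,0],[0,0,0,-0.8,0,0,0],[0,0,0,-0.8,0,0,0],[0,0,0,-0.8,0,0,0],[0,0,0,0,0,0,0]]
  ]
}}

```text
time: 8.15
tcp_pos: [0.57, -0.1947, 0.2855]
ee_rot: [179.4, -0.2, 45.6]
ft_force: [0.5, -0.2, 0.6]
finger_gap: 0.0855
```

```bash
python3 - <<'E'
from h import *
import pickle
s=manip.get_state(); print(s['time'],s['tcp_pos'],s['ee_rot'],s['ft_force'],s['wrist_torque'],s['finger_gap'],s['joint_positions'])
c=cap('wrist','w3.png'); pickle.dump(c,open('w3.pkl','wb'))
W=world(c);Z=W[...,2]; m=(Z>.103)&(Z<.13)&(abs(W[...,0]-.5677)<.03)&(abs(W[...,1]+.1939)<.03)
P=W[m]; r=cv2.minAreaRect(P[:,:2].astype(np.float32)); print(m.sum(),r)
u,s,vt=np.linalg.svd(P[:,:2]-P[:,:2].mean(0)); print('bar ang',np.degrees(np.arctan2(vt[0,1],vt[0,0])))
m=(abs(Z-.0844)<.004)&(abs(W[...,0]-.57)<.12)&(abs(W[...,1]+.15)<.13)
g=cv2.cvtColor(c['image'],cv2.COLOR_BGR2GRAY)
E
```

```text
8.15 [ 0.56999979 -0.1947082   0.28548434] [179.39682533  -0.19662146  45.55098516] [ 0.52166906 -0.21045382  0.58540869] [ 0.00446296 -0.01676234  0.00204607] 0.0854858198938383 [-2.64927130e+01  2.01854145e+01  1.33272715e+01  8.25074462e+01
  1.08345404e-03  1.79573428e+01]
638 ((0.5672825574874878, -0.19355221092700958), (0.010930826887488365, 0.042488228529691696), 43.088871002197266)
bar ang -46.73497942746621
```

View pics/w3.png

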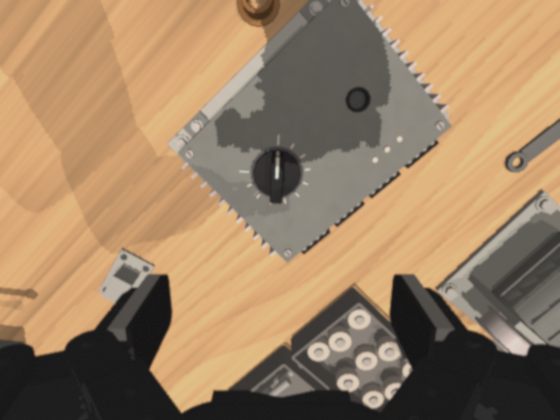

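Call:
{"name": "arm_command", "arguments": {
  "steps": [
    [[0,0,0,0,0,0,8.44],[0,0,0,0,0,0,8.44],[0,0,0,0,0,0,8.44],[0,0,0,0,0,0,8.44],[0,0,0,0,0,0,8.44],[0,-0.0373,-0.66,0,0,0,0],[0,-0.0373,-0.66,0,0,0,0],[0,-0.0373,-0.66,0,0,0,0],[0,-0.0373,-0.66,0,0,0,0],[0,-0.0373,-0.66,0,0,0,0],[0,-0.0373,-0.66,0,0,0,0],[0,-0.0373,-0.66,0,0,0,0],[0,-0.0373,-0.66,0,0,0,0],[0,-0.0373,-0.66,0,0,0,0],[0,-0.0373,-0.66,0,0,0,0],[0,-0.0373,-0.66,0,0,0,0],[0,-0.0373,-0.66,0,0,0,0],[0,-0.0373,-0.66,0,0,0,0],[0,0,0,0,0,0,0],[0,0,0,0,0,0,0]]
  ]
}}

```text
time: 10.2
tcp_pos: [0.5176, 0.2337, 0.2773]
ee_rot: [179.9, 0.1, 3.4]
ft_force: [0.1, -0.5, 0.1]
finger_gap: 0.0856
```

```bash
python3 - <<'E'
from h import *
import pickle
s=manip.get_state(); print(s['time'],s['tcp_pos'],s['ee_rot'],s['ft_force'],s['joint_positions'])
c=cap('wrist','w4.png'); pickle.dump(c,open('w4.pkl','wb'))
W=world(c);Z=W[...,2]
m=(Z>.127)&(Z<.15); n,l,st,ce=cv2.connectedComponentsWithStats(m.astype(np.uint8))
for i in range(1,n):
    if st[i,4]>40: P=W[l==i]; print(st[i],P.min(0),P.max(0),P.mean(0),cv2.minAreaRect(P[:,:2].astype(np.float32)))
m=abs(Z-.065)<.003; n,l,st,ce=cv2.connectedComponentsWithStats(m.astype(np.uint8)); i=1+np.argmax(st[1:,4]); P=W[l==i]; print(cv2.minAreaRect(P[:,:2].astype(np.float32)))
E
```

```text
10.2 [0.51763063 0.23371574 0.27728021] [1.79949159e+02 1.25720234e-01 3.44592507e+00] [ 0.09767572 -0.47761031  0.05124594] [ 1.62138196e+01  1.68426863e+01  7.51885793e+00  8.08100193e+01
 -2.17998027e-02  1.02767864e+02]
[276 180  20  22 350] [0.51421155 0.22885553 0.12760416] [0.52927683 0.24453728 0.13898609] [0.52158637 0.23753552 0.13660864] ((0.521838903427124, 0.23664939403533936), (0.014919525943696499, 0.015646465122699738), 4.600073337554932)
[268 258  35  34 859] [0.5115829  0.1490652  0.12706325] [0.54100306 0.1764696  0.14017843] [0.52584859 0.16464687 0.13574469] ((0.5258342027664185, 0.16272981464862823), (0.027803193777799606, 0.02652711234986782), 18.491008758544922)
[ 241  338   88   22 1097] [0.49081512 0.07940054 0.12702415] [0.57061712 0.09578038 0.13655767] [0.53045462 0.08925467 0.13275334] ((0.5305532217025757, 0.08739063143730164), (0.01205451786518097, 0.07990652322769165), 85.10009002685547)
((0.5261731743812561, 0.16158455610275269), (0.07013694941997528, 0.21583250164985657), 3.340411424636841)
```

View pics/w4.png

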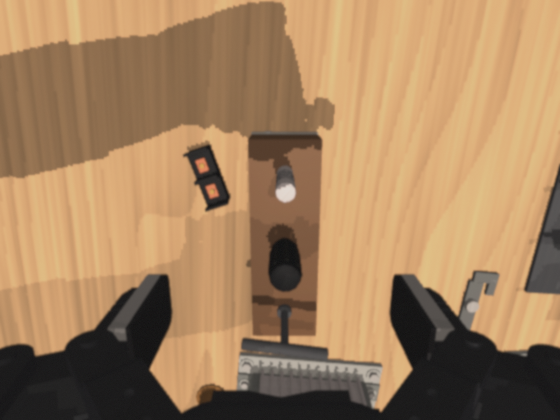

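Call:
{"name": "arm_command", "arguments": {
  "steps": [
    [[0,0.088,-0.053,0,0,0,0],[0,0,0,0.6,0,0,0],[0,0,0,0.6,0,0,0],[0,0,0,0.6,0,0,0],[0,0,0,0.6,0,0,0],[0,0,0,0.6,0,0,0],[0,0,0,0.4,0,0,0],[0,0,0,0.2,0,0,0],[0,0,0,0.1,0,0,0],[0,0,0,0.06,0,0,0],[0,0,0,0,0,0,0],[0,0,0,0,0,0,0]]
  ]
}}

```text
time: 11.45
tcp_pos: [0.5234, 0.2363, 0.0918]
ee_rot: [-180.0, -0.1, 3.3]
ft_force: [-0.1, -0.8, 0.2]
finger_gap: 0.0856
```

Call:
{"name": "arm_command", "arguments": {
  "steps": [
    [[0.4,-0.024,0,0.04,0,0,0],[0.7,0,0,0,0,0,0],[1,0,0,0,0,0,0],[1,0,0,0,0,0,0],[1,0,0,0,0,0,0],[1,0,0,0,0,0,0],[1,0,0,0,0,0,0],[1,0,0,0,0,0,0],[1,0,0,0,0,0,0]]
  ]
}}

```text
time: 12.35
tcp_pos: [0.5215, 0.2361, 0.0889]
ee_rot: [-180.0, -0.0, 3.3]
ft_force: [-0.2, 0.1, 2.8]
finger_gap: 0.0145
```

Call:
{"name": "arm_command", "arguments": {
  "steps": [
    [[1,0,0,-0.1,0,0,0],[1,0,0,-0.2,0,0,0],[1,0,0,-0.3,0,0,0],[1,0,0,-0.5,0,0,0],[1,0,0,-0.6,0,0,0],[1,0,0,-0.6,0,0,0],[1,0,0,-0.6,0,0,0],[1,0,0,-0.5,0,0,0],[1,0,0,0,0,0,0],[1,0,0,0,0,0,0]]
  ]
}}

```text
time: 13.35
tcp_pos: [0.5217, 0.2361, 0.2595]
ee_rot: [-180.0, -0.1, 3.3]
ft_force: [-1.0, -0.1, -0.8]
finger_gap: 0.0146
```

```bash
python3 - <<'E'
from h import *
s=manip.get_state(); print(s['time'],s['tcp_pos'],s['ee_rot'],s['ft_force'],s['joint_positions'],s['finger_gap'])
for n in ['wrist','scene']:
  c=cap(n,n+'5.png')
  if n=='scene': cv2.imwrite('pics/scene5z.png',cv2.resize(c['image'][100:280,200:440],None,fx=3.2,fy=3.2,interpolation=cv2.INTER_CUBIC))
E
```

```text
13.35 [0.52170043 0.23610314 0.25950629] [-1.79987846e+02 -9.25836391e-02  3.33708929e+00] [-0.95041595 -0.05907637 -0.827838  ] [ 1.63238535e+01  1.72797974e+01  5.64990989e+00  7.82771656e+01
 -8.96273338e-03  1.02986747e+02] 0.01459081768416922
```

View pics/wrist5.png

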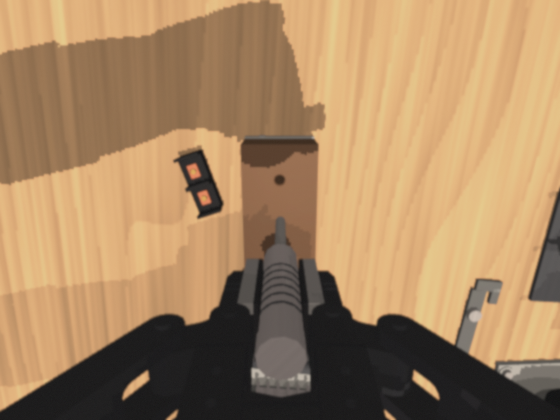

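View pics/scene5z.png

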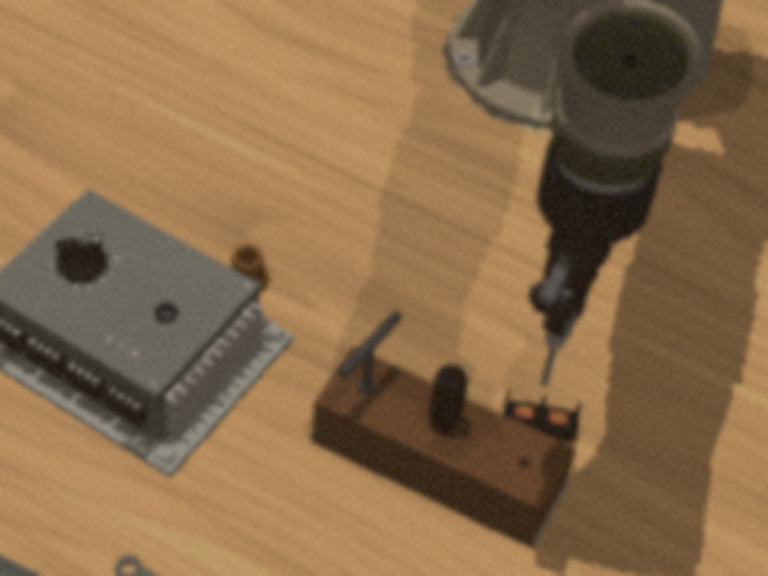

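Call:
{"name": "arm_command", "arguments": {
  "steps": [
    [[1,0.025,0.279,0,0,0,0],[1,0.05,0.559,0,0,0,0],[1,0.05,0.559,0,0,0,0],[1,0.05,0.559,0,0,0,0],[1,0.05,0.559,0,0,0,0],[1,0.05,0.559,0,0,0,0],[1,0.05,0.559,0,0,0,0],[1,0.05,0.559,0,0,0,0],[1,0.05,0.559,0,0,0,0],[1,0.05,0.559,0,0,0,0],[1,0.05,0.559,0,0,0,0],[1,0.05,0.559,0,0,0,0],[1,0.025,0.279,0,0,0,0],[1,0,0,0,0,0,0],[1,0,0,0,0,0,0],[1,0,0,0,0,0,0]]
  ]
}}

```text
time: 15.05
tcp_pos: [0.5705, -0.0959, 0.2587]
ee_rot: [-180.0, 0.0, 3.4]
ft_force: [-0.9, -0.1, -0.5]
finger_gap: 0.0144
```

```bash
python3 - <<'E'
from h import *
import pickle
s=manip.get_state(); print(s['time'],s['tcp_pos'],s['ee_rot'],s['ft_force'],s['finger_gap'])
p=s['tcp_pos']
c=cap('wrist','w6.png'); pickle.dump(c,open('w6.pkl','wb'))
for d in [.0,-.024,-.082]: print('exp px',d,proj(c,p+[0,0,d]))
print('hole px',proj(c,[.5711,-.0969,.086]))
d=cap('scene','scene6.png'); pickle.dump(d,open('s6.pkl','wb'))
print('scene exp tip',proj(d,p+[0,0,-.082]),'foot',proj(d,p+[0,0,-.024]),'hole',proj(d,[.5711,-.0969,.086]))
q=proj(d,p+[0,0,-.05]).astype(int); cv2.imwrite('pics/s6z.png',cv2.resize(d['image'][q[1]-50:q[1]+50,q[0]-65:q[0]+65],None,fx=6,fy=6,interpolation=cv2.INTER_CUBIC)); print(q)
E
```

```text
15.05 [ 0.57052718 -0.09590413  0.25868629] [-1.79972849e+02  2.80361808e-02  3.40360343e+00] [-0.90002516 -0.07885443 -0.50101906] 0.014425423304347786
exp px 0.0 [279.11987084 281.70885771]
exp px -0.024 [279.24459223 257.88342029]
exp px -0.082 [279.44662201 219.28981564]
hole px [280.21838747 186.54077286]
scene exp tip [250.8744961  176.51372411] foot [249.76225146 161.89359095] hole [252.05857616 197.36191249]
[250 168]
```

View pics/w6.png

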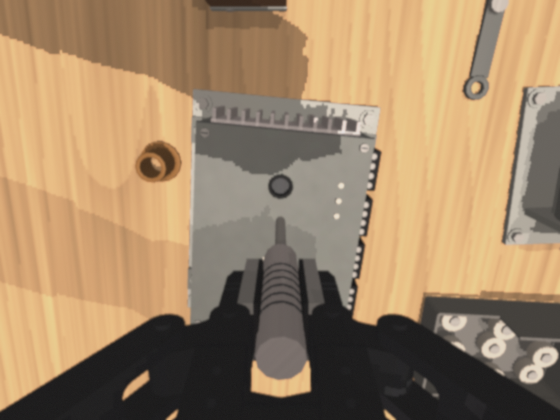

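View pics/s6z.png

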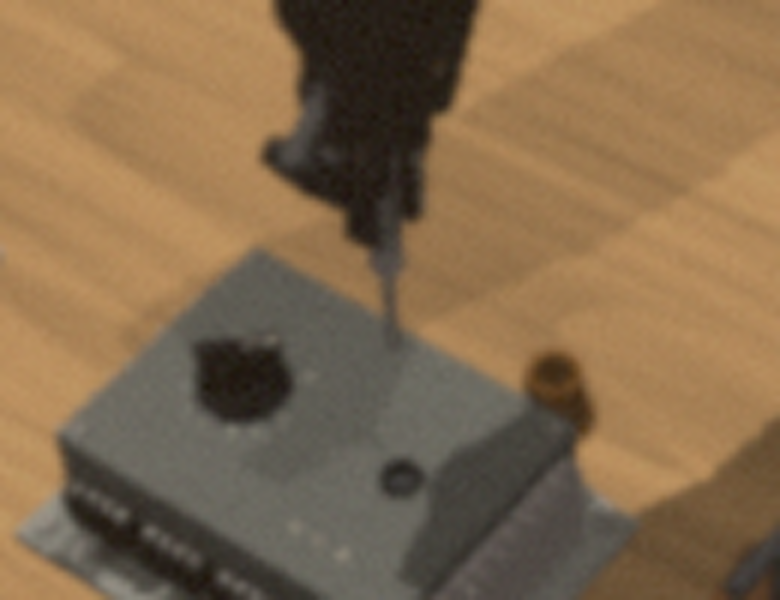

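Call:
{"name": "arm_command", "arguments": {
  "steps": [
    [[1,0.01,0.02,0,0,0,0],[1,0,0,0.4,0,0,0],[1,0,0,0.5,0,0,0],[1,0,0,0.4,0,0,0],[1,0,0,0.3,0,0,0],[1,0,0,0.1,0,0,0],[1,0,0,0,0,0,0],[1,0,0,0,0,0,0]]
  ]
}}

```text
time: 15.95
tcp_pos: [0.5719, -0.0979, 0.1747]
ee_rot: [180.0, -0.1, 3.4]
ft_force: [0.8, -0.1, 0.1]
finger_gap: 0.0144
```

```bash
python3 - <<'E'
from h import *
import pickle
s=manip.get_state(); print(s['time'],s['tcp_pos'],s['ee_rot'],s['ft_force'],s['finger_gap'])
c=cap('wrist','w7.png'); print(proj(c,[.5711,-.0969,.086]),proj(c,s['tcp_pos']+[0,0,-.082]))
E
```

```text
15.95 [ 0.5719384  -0.09790119  0.17469882] [ 1.79968633e+02 -6.87923779e-02  3.35513872e+00] [ 0.76819587 -0.07465187  0.09333913] 0.014430636713052575
[278.02994146 214.29388772] [279.22538902 219.16163693]
```

View pics/w7.png

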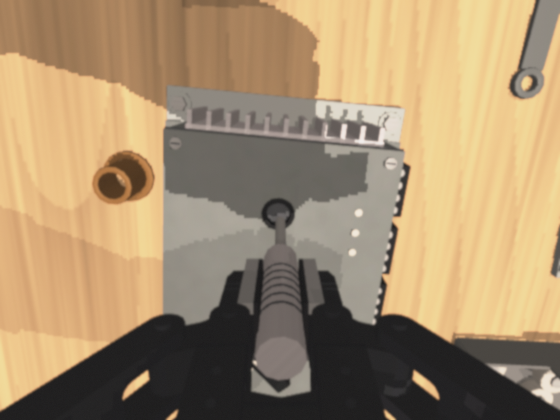

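Call:
{"name": "arm_command", "arguments": {
  "steps": [
    [[1,-0.014,-0.02,0,0,0,0],[1,0,0,0.12,0,0,0],[1,0,0,0.12,0,0,0],[1,0,0,0.12,0,0,0],[1,0,0,0.12,0,0,0],[1,0,0,0.05,0,0,0],[1,0,0,0,0,0,0],[1,0,0,0,0,0,0]]
  ]
}}

```text
time: 16.8
tcp_pos: [0.5707, -0.097, 0.1473]
ee_rot: [180.0, 0.0, 3.3]
ft_force: [-0.9, 0.4, -0.1]
finger_gap: 0.0145
```

Call:
{"name": "arm_command", "arguments": {
  "steps": [
    [[1,0,0,0.02,0,0,0],[1,0,0,0.02,0,0,0],[1,0,0,0.02,0,0,0],[1,0,0,0,0,0,0],[1,0,0,0,0,0,0]]
  ]
}}

```text
time: 17.3
tcp_pos: [0.5707, -0.097, 0.1443]
ee_rot: [180.0, 0.0, 3.3]
ft_force: [0.2, 0.7, -0.5]
finger_gap: 0.0147
```

Tip about at button. Pressing slowly.

Call:
{"name": "arm_command", "arguments": {
  "steps": [
    [[1,0,0,0.02,0,0,0],[1,0,0,0.02,0,0,0],[1,0,0,0.02,0,0,0],[1,0,0,0,0,0,0],[1,0,0,0,0,0,0]]
  ]
}}

```text
time: 17.8
tcp_pos: [0.5708, -0.0971, 0.1415]
ee_rot: [180.0, -0.0, 3.3]
ft_force: [-0.2, 0.6, 1.8]
finger_gap: 0.0148
```

Call:
{"name": "arm_command", "arguments": {
  "steps": [
    [[1,0,0,0.02,0,0,0],[1,0,0,0,0,0,0],[1,0,0,0,0,0,0]]
  ]
}}

```text
time: 18.1
tcp_pos: [0.5708, -0.0971, 0.1404]
ee_rot: [180.0, -0.0, 3.3]
ft_force: [-0.8, 0.5, 3.2]
finger_gap: 0.0143
```

Call:
{"name": "arm_command", "arguments": {
  "steps": [
    [[1,0,0,0.02,0,0,0],[1,0,0,0,0,0,0],[1,0,0,0,0,0,0]]
  ]
}}

```text
time: 18.4
tcp_pos: [0.5708, -0.0971, 0.1394]
ee_rot: [180.0, -0.0, 3.3]
ft_force: [-0.8, 0.7, 3.7]
finger_gap: 0.0147
```

Call:
{"name": "arm_command", "arguments": {
  "steps": [
    [[1,0,0,0.02,0,0,0],[1,0,0,0,0,0,0],[1,0,0,0,0,0,0]]
  ]
}}

```text
time: 18.7
tcp_pos: [0.5708, -0.0971, 0.1384]
ee_rot: [180.0, -0.0, 3.3]
ft_force: [0.7, -0.6, 4.6]
finger_gap: 0.0146
```

Call:
{"name": "arm_command", "arguments": {
  "steps": [
    [[1,0,0,0.016,0,0,0],[1,0,0,0,0,0,0],[1,0,0,0,0,0,0]]
  ]
}}

```text
time: 19.0
tcp_pos: [0.5709, -0.0971, 0.1382]
ee_rot: [180.0, -0.0, 3.3]
ft_force: [-1.1, 0.7, 8.3]
finger_gap: 0.0149
```

Call:
{"name": "arm_command", "arguments": {
  "steps": [
    [[1,0,0,0.01,0,0,0],[1,0,0,0,0,0,0],[1,0,0,0,0,0,0]]
  ]
}}

```text
time: 19.3
tcp_pos: [0.571, -0.0972, 0.138]
ee_rot: [180.0, -0.1, 3.3]
ft_force: [-1.8, -0.1, 9.6]
finger_gap: 0.0145
```

Call:
{"name": "arm_command", "arguments": {
  "steps": [
    [[1,0,0,0,0,0,0],[1,0,0,0,0,0,0],[1,0,0,0,0,0,0],[1,0,0,0,0,0,0],[1,0,0,0,0,0,0],[1,0,0,0,0,0,0],[1,0,0,0,0,0,0],[1,0,0,0,0,0,0]]
  ]
}}

```text
time: 20.1
tcp_pos: [0.571, -0.0972, 0.138]
ee_rot: [180.0, -0.1, 3.3]
ft_force: [-0.6, 0.4, 8.9]
finger_gap: 0.0146
```

```bash
python3 - <<'E'
from h import *
s=manip.get_state(); print(s['time'],s['tcp_pos'],s['ft_force'],s['finger_gap'])
c=cap('wrist','w8.png')
d=cap('scene'); cv2.imwrite('pics/s8.png',cv2.resize(d['image'][110:260,180:400],None,fx=3.6,fy=3.6,interpolation=cv2.INTER_CUBIC))
W=world(d);Z=W[...,2]; m=(Z>.105)&(Z<.122)&(abs(W[...,0]-.5677)<.026)&(abs(W[...,1]+.1939)<.026)
P=W[m]; 
if m.sum()>10: print(m.sum(),cv2.minAreaRect(P[:,:2].astype(np.float32)))
E
```

```text
20.1 [ 0.57099474 -0.09716831  0.13802703] [-0.63910509  0.37882918  8.85583969] 0.014627647266953142
75 ((0.5696714520454407, -0.19536195695400238), (0.0189085453748703, 0.04092513397336006), 51.195560455322266)
```

View pics/w8.png

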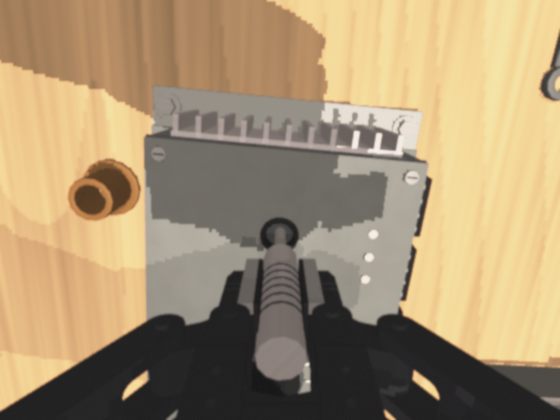

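View pics/s8.png

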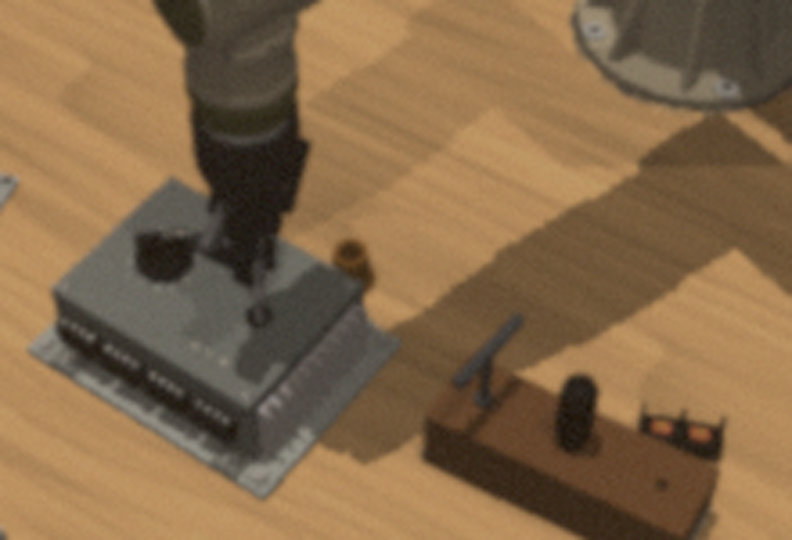

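The stylus goes down the hole at wrist pixel (281,233), and the knob in the scene view looks unchanged at the stop. The force step from 4.6 N to about 9 N shows the button is on its firm stop. I'm handing in.

```bash
python3 - <<'E'
from h import *
print(manip.sign_off()); s=manip.get_state(); print(s['time'],s['tcp_pos'],s['ft_force'],s['finger_gap'])
E
```

```text
the job is handed in; nothing more can be done
None
the job is handed in; nothing more can be done
```

I turned the knob fully anticlockwise to its end stop. I then took the stylus out of the block, put it down the hole and pressed the learn button. I handed the job in at about 20 s with the stylus still gripped and the button held down.

- **Knob:** the wrist torque rose to about 0.9 N m at the stop. After release, the wrist camera put the grip bar at about 133°, against 133° expected for the stop.
- **Button:** the force rose about as the spring should, then jumped from 4.6 N to about 9 N within about 0.4 mm of further travel, so the button is on its firm stop. It stayed at about 9 N for the last 0.8 s before hand-in. The tool was within 1 mm of the measured hole axis, and the fingers were holding the handle at a gap of 14.6 mm.
- **Other parts:** in the last scene picture, the screwdriver, T-key, bronze sleeve and contact carrier looked unmoved. I did not recheck the door stop, bolt catch or latch arm.
- **Weak check:** at the end the knob was partly hidden by the gripper. The last depth-based estimate of its angle came out about 8° off the earlier reading, but it rested on only 75 points, so I did not trust it. By eye the knob looked unchanged, and nothing touched it after I released it.

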